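Set the load-cell simulator to its span step and store it

TASK

With a fingertip, push the pointer of the load-cell simulator's selector clockwise, counting the clicks, until it rests on the step with the red dot, never going past that step. Only then press the green key of the weighing indicator fully down and let it spring back, to store the span point. Do not grip the selector, and leave the slotted-weight stand, brass weight, blue block and cast-iron counterweight where they stand.

Things in the scene. Friction and masses are not known exactly. Their poses are not given: they have to be found in the camera images.
- simulator: load-cell simulator, fixed: grey box 140 x 150 x 62 mm (x, y, z) with a pale flat panel on top; origin at the centre of its underside, which stands on a black granite plate 457 x 610 mm, top 76 mm above the work surface. z up, x to its rear, y to its left. At the joint value q the selector's pointer points 105 degrees minus q anticlockwise of this x axis
- selector (a joint): 8-step selector, rad, growing clockwise from above: 0 at the first step, 0.5236 more each click, 3.665 at the last; stops just past both ends. Red dot = sixth step, 2.618. Starts on one of the first four. A spring detent holds it on a step: about 0.12 N m (4 N at the pointer's end) starts it, falling to nothing half-way between steps; from there it snaps by itself onto the next
- selector_axis (a point): on the knob's vertical axis, 20 mm above the panel; turns with the knob: x along the pointer, z up. Black knob: round skirt of radius 21 mm, top 10 mm above the panel; on it an upright wing 12 mm thick, from 10 to 30 mm above the panel, reaching from 20 mm behind the axis to 34 mm in front (the pointer, white line on top; its last 8 mm are 8 mm thick)
- selector_tip (a point): point in the pointer's end, 30 mm in front of the axis, 20 mm above the panel and 10 mm below the wing's top; turns with the knob
- red_dot (a point): centre of the red dot of 10 mm diameter on the panel, 46 mm from the selector's axis; the other seven steps have smaller black dots at the same radius
- store_key (a joint): travel of the indicator's key in m: 0 up, 0.006 fully down; a spring of about 1.5 N at the top and 5 N fully down returns it
- store_key_top (a point): centre of the top of the green round key, 24 mm wide, 10 mm proud of a 40 mm steel bezel, on the sloping face of the fixed white weighing indicator (150 x 190 mm, about 70 mm high; display at the rear, four flat keys at the left). It moves along its own -z; z leans 0.2 rad from vertical to the indicator's front, so a press straight down works too
- weight_stand_mid (a point): loose maple stand 60 x 170 mm with five chrome slotted discs upright in its grooves, 74 mm high in all; point on its middle line 37 mm above its underside; y along its length
- brass_weight_mid (a point): loose brass hook-top weight, 42 mm in diameter, 83 mm high with its hook; point on its axis 21 mm above its underside
- blue_block_mid (a point): loose blue aluminium calibration block 35 x 60 x 30 mm; its centre
- counterweight_mid (a point): loose squat grey cast-iron counterweight, 70 mm in diameter, 47 mm high with its knob; point on its axis 16 mm above its underside

How it is judged (in metres and radians):
On the way, in this order (a step that is already met when the one before it is completed fails the run):
1. the selector rests on the red-dot step (value of joint selector between 2.5 and 2.74 rad and velocity of joint selector between -0.1 and 0.1 rad/s), for 0.2 s.
2. the green key is fully down with the selector on that step (value of joint store_key above 0.0048 m and value of joint selector between 2.5 and 2.74 rad), for 0.05 s.
At the end, for the whole second after the job is handed in: the selector rests on the red-dot step (within 0.12 rad), the green key has sprung back up (within 1 mm), and the stand, brass weight, blue block and counterweight are within 12 mm of where they started (value of joint selector between 2.5 and 2.74 rad and value of joint store_key below 0.001 m and distance of each of weight_stand_mid, brass_weight_mid, blue_block_mid, counterweight_mid from where it was at the start of the episode below 0.012 m); the robot touches nothing.
It fails at once if the selector went past the red-dot step (value of joint selector above 2.9 rad).
It fails at once if the green key was pressed while the selector was not on the red-dot step (value of joint store_key above 0.003 m and (value of joint selector below 2.45 rad or value of joint selector above 2.79 rad)).
It fails at once if the selector was gripped between the fingers (contact force between the fingers and simulator above 1 N and y of the grasp point in the frame of selector_axis between -0.004 and 0.004 m and x of the grasp point in the frame of selector_axis between -0.03 and 0.045 m and z of the grasp point in the frame of selector_axis below 0.024 m).
It fails at once if a bystander was moved or lifted (distance of any of weight_stand_mid, brass_weight_mid, blue_block_mid, counterweight_mid from where it was at the start of the episode above 0.012 m).
It also fails if it takes over 56 s, if anything falls off the work surface, if the arm or the gripper's body presses on something with over 40 N, if the wrist force passes 120 N, or if a joint passes its speed limit or range.

ROBOT

A 6-joint arm with a two-finger parallel gripper is mounted at the origin on the work surface. World frame = base frame: x ahead of the robot, y to its left, z up, the work surface at z = 0. Lengths are in mm, angles in rad, forces in N, time in s.
With the tool pointing down it reaches from about 375 to 900 mm from the base axis. Payload 3.1 kg.
Tool frame: the origin (TCP) lies at the very end of the fingers, on their centre line; the grasp point (between the pads) lies 19 mm behind it; x points along the fingers, y is the direction in which the jaws open and shut, and the axes are right-handed (so a half turn about x gives the same grasp; the last joint's range is limited). The gripper opens to 85 mm and grips with 20 to 120 N. Pads are 22 mm wide; open, the fingers measure 114 mm over their backs; the gripper's body (76 mm by 85 mm) begins 54 mm behind the grasp point. The pads swing forward as they close: fully open they stand 13 mm farther back than shut.
Start: joints at [1.05, 0.527, 1.433, -0, 1.181, -0.178], TCP at [210.037, 588.626, 231.31] pointing down, gripper open.
Joint ranges: [-3.08, 3.08], [-0.75, 2.2], [0.22, 2.44], [-1.43, 4.57], [0, 2.65], [-2.85, 2.85]. Speed limits (rad/s): [2.79, 2.79, 3.14, 3.14, 3.14, 3.14].

INTERFACE

Orientations are given as a unit quaternion [x, y, z, w].
In Python, from rig import robot, optics, finder gives the robot as it stands.
- The arm moves only by the tool apply_moves, never from a script. Its argument "targets" is a list of rows, each a list of 3 entries, a list of its own where there are three numbers: the finger opening in m, from 0 to 0.0854, then the shift along the tool's x, y, z in m, then the turn, a rotation vector about the tool's x, y, z in degrees. In form: [[fingers, [x, y, z], [wx, wy, wz]], ...]. A call has 1 to 8 rows; each row is the pose to reach, as a shift and turn from the pose commanded when the call began, along the tool's axes at that moment; what a row does not reach only later rows make up. A row lasts 1/8 s, in which the tool goes at most 62.5 mm and 10.7 degrees, less where a joint would pass 70% of its speed; a pose out of reach is approached as far as the arm can. A call with a gripper value outside its range is refused whole. The fingers move at their own pace and stop on an object; the grip force is fixed at half the most. Time passes only in rows, so rows that repeat a pose let the fingers close. It gives the time, the measured TCP pose, the force and the opening at its end, in the units of the state.
- robot.sense(): the state, without advancing time (a new reading comes with each control period).
- optics.get_image(name): name is "side" or "top" or "wrist"; returns a dict with "image" (400x640x3 uint8, red, green, blue), "fx", "fy", "cx", "cy" (pixels), "R" (3x3) and "t" (3): a world point X has camera coordinates R X + t. Camera axes: x right, y down, z forward; pixel columns grow to the right and rows downward; lengths in mm; the calibration is good to about 2 mm. A picture is of the moment at which its call begins. There is no depth.
- robot.finish_job(): hands the job in, once; it reports no verdict.
Trained networks look in a picture, given as the dict that the camera call returned (one of the last four; its "shot" number tells which), for a name from the list of things; names that differ only in an ending like _2 or _b are one class to them, and where a whole thing is asked for, a point or a joint stands for the part that bears it (a point fixed in the world has none). Each returns a list of dicts, best first, with "p" (0 to 1); they miss things now and then, are a little off and sometimes report something else, mostly with a low value. They report only what shows in the picture. A call takes as long as a camera call.
- finder.boxes_of(query, picture): "pixel" ([column, row] in pixels, amid what is visible of it).
- finder.mark_of(query, picture): "pixel" ([column, row] in pixels: a listed point, or the origin of a listed thing).
The state is a dict: "t": time; "q": joint angles; "joint_velocities": joint speeds; "joint_efforts": joint torques, N m; "tool_pos": TCP position; "orientation": TCP orientation; "contact_force": force on the tool from outside, world axes, zero at the start; "ft_torque": the same for the moment, N m; "gripper_width": opening from 0.0 (shut) to 1.0 (fully open).
Only numpy, scipy, OpenCV 4.12 (cv2) and the standard library are available. Lean on these libraries where they do the work, as an engineer would, in place of code of your own. Each camera call takes 0.05 s, during which the arm holds its last target. There are 200 camera calls.

## Working session

There is one attempt and no reset: what is moved stays moved. The work goes in short steps, Python scripts to look and compute and a tool call to move; the robot and the scene stay as the last step left them, time stands still between calls to the robot, and variables do not carry over. Pictures are saved under pics/ and viewed, about 8 in all and at most 12, crops included, and the job is handed in when it is done.

Besides the shell and the picture viewer there is one more tool, called after "Call:" as a command line: name --argument value ..., lists and objects as JSON in quotes. apply_moves: Moves the arm, as the interface text tells. Its arguments: {"type":"object","properties":{"targets":{"type":"array","items":{"type":"array"}}},"required":["targets"]}

```bash
mkdir -p pics
cat > h.py <<'E'
import numpy as np, cv2
from rig import robot, optics, finder
from scipy.spatial.transform import Rotation as Ro
def ray(p,px):
    d=np.array([(px[0]-p['cx'])/p['fx'],(px[1]-p['cy'])/p['fy'],1.])
    R=np.array(p['R']);t=np.array(p['t']);return -R.T@t, R.T@d
def atz(p,px,z):
    o,d=ray(p,px);return o+d*(z-o[2])/d[2]
def proj(p,X):
    c=np.array(p['R'])@np.array(X)+np.array(p['t']);return [p['fx']*c[0]/c[2]+p['cx'],p['fy']*c[1]/c[2]+p['cy']]
def tri(a,pa,b,pb):
    o1,d1=ray(a,pa);o2,d2=ray(b,pb)
    A=np.stack([d1,-d2],1);s=np.linalg.lstsq(A,o2-o1,rcond=None)[0]
    x=o1+d1*s[0];y=o2+d2*s[1];return (x+y)/2,np.linalg.norm(x-y)
def save(p,n,crop=None,k=1):
    im=p['image'][...,::-1]
    if crop: im=im[crop[1]:crop[3],crop[0]:crop[2]]
    cv2.imwrite('pics/'+n,cv2.resize(im,None,fx=k,fy=k,interpolation=cv2.INTER_CUBIC))
E
cat > a.py <<'E'
from h import *
np.set_printoptions(precision=1,suppress=True)
s=robot.sense();print(s)
P={n:optics.get_image(n) for n in('side','top')}
for n in P: save(P[n],n+'1.png')
names=['simulator','selector_axis','selector_tip','red_dot','store_key_top','weight_stand_mid','brass_weight_mid','blue_block_mid','counterweight_mid']
for q in names:
    r={n:finder.mark_of(q,P[n]) for n in P}
    print(q,{n:[(np.round(d['pixel'],1).tolist(),round(d['p'],2)) for d in r[n][:2]] for n in r})
    if r['side'] and r['top']: print('   ',tri(P['side'],r['side'][0]['pixel'],P['top'],r['top'][0]['pixel']))
E
python3 a.py
```

```text
{'t': 0.0, 'q': array([ 1. ,  0.5,  1.4, -0. ,  1.2, -0.2]), 'joint_velocities': array([-0.,  0., -0., -0.,  0.,  0.]), 'joint_efforts': array([  0. , -44.2, -17.8,  -0. ,   0. ,  -0. ]), 'tool_pos': array([209.7, 588. , 230.3]), 'orientation': array([ 0.1,  0.7, -0.1,  0.7]), 'contact_force': array([ 0.3, -0.3, -0.2]), 'ft_torque': array([-0., -0.,  0.]), 'gripper_width': 0.999063114898646}
simulator {'side': [([288.3, 195.6], 0.78)], 'top': [([272.5, 189.6], 0.74)]}
    (array([589.4, 113.6,  73.3]), np.float64(3.0141676959088057))
selector_axis {'side': [([289.7, 199.0], 0.55), ([284.4, 173.5], 0.53)], 'top': [([265.7, 189.8], 0.65)]}
    (array([596.9, 129.3,  39.5]), np.float64(9.148252973208324))
selector_tip {'side': [([273.5, 167.2], 0.65)], 'top': [([249.5, 191.1], 0.93)]}
    (array([579.3, 150. , 150.5]), np.float64(0.9264416731281272))
red_dot {'side': [([303.5, 181.9], 0.94)], 'top': [([287.3, 181.1], 0.91)]}
    (array([602.5,  74.6, 143.4]), np.float64(2.484275671078239))
store_key_top {'side': [([362.1, 287.0], 0.54)], 'top': [([420.0, 225.7], 0.68)]}
    (array([ 511.8, -197.3,  139.1]), np.float64(6.260245205250306))
weight_stand_mid {'side': [([325.7, 139.1], 0.6)], 'top': [([245.4, 108.9], 0.84)]}
    (array([763.2, 170.8, 106.3]), np.float64(3.291507416281038))
brass_weight_mid {'side': [([325.7, 138.2], 0.74), ([327.9, 349.1], 0.67)], 'top': [([424.5, 285.2], 0.65), ([388.2, 118.1], 0.4)]}
    (array([ 461.3, -114.2,  488.4]), np.float64(40.206335532945545))
blue_block_mid {'side': [([212.7, 231.2], 0.66)], 'top': [([256.7, 283.5], 0.92)]}
    (array([389.1, 137.6,  95.1]), np.float64(4.7969992080778985))
counterweight_mid {'side': [([420.2, 216.1], 0.83)], 'top': [([385.6, 113.8], 0.8)]}
    (array([ 769.3, -140.7,   72.3]), np.float64(0.11577234960349594))
```

Run:
```python
import cv2,numpy as np
a=cv2.imread('pics/top1.png');b=cv2.imread('pics/side1.png')
c=cv2.resize(a[60:320,200:470],(600,578),interpolation=cv2.INTER_CUBIC)
cv2.imwrite('pics/top1c.png',c)
```

```text
(no output)
```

View pics/top1c.png

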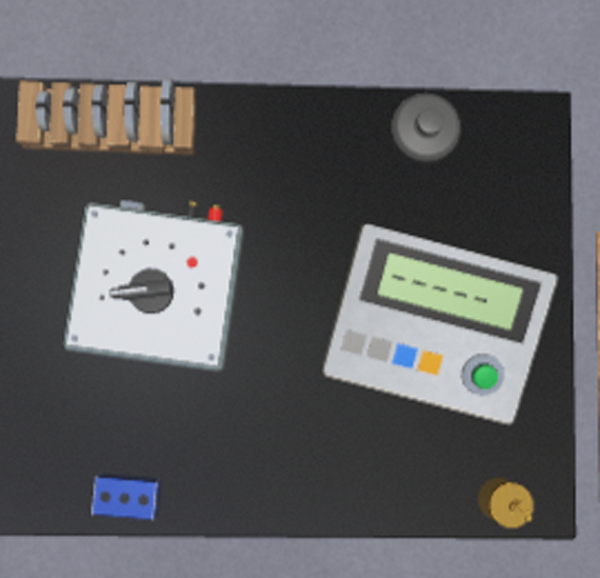

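View pics/side1.png

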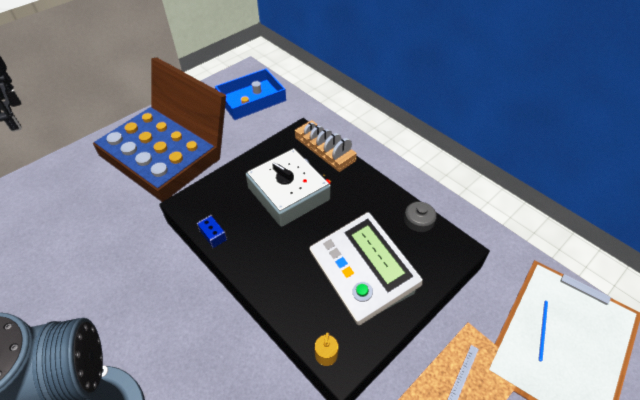

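The top view shows the pointer at about the first step dot (crop 110,293), the red dot at (192,262) and the green key at (485,376). The side view agrees with this. Next I'll fit the panel dots for the axis and yaw.

```bash
cat >> h.py <<'E'
def dots(p,c0,z=138,rad=75):
    """dark/red blobs on pale panel near c0 -> world at z"""
    im=p['image'].astype(int); k=5
    big=cv2.resize(p['image'],None,fx=k,fy=k,interpolation=cv2.INTER_CUBIC)
    g=big.min(2)
    th=cv2.adaptiveThreshold(g,255,cv2.ADAPTIVE_THRESH_MEAN_C,cv2.THRESH_BINARY_INV,61,18)
    n,l,st,ce=cv2.connectedComponentsWithStats(th)
    out=[]
    for i in range(1,n):
        px=(ce[i]+.5)/k-.5
        X=atz(p,px,z); d=np.linalg.norm((X-c0)[:2])
        if 30<d<62 and st[i,4]>25 and max(st[i,2:4])<0.05*k*640: out.append((X[0],X[1],px[0],px[1],st[i,4]))
    return np.array(out)
def fitdots(D,c0):
    from scipy.optimize import least_squares
    def res(v):
        a=v[2]+np.radians(105-30*np.arange(8))
        M=np.stack([v[0]+46*np.cos(a),v[1]+46*np.sin(a)],1)
        return np.minimum(np.linalg.norm(M[:,None]-D[None,:,:2],axis=2).min(1),8)
    best=None
    for y in np.radians(range(-30,31,4)):
      for dx in(-8,0,8):
        for dy in(-8,0,8):
          r=least_squares(res,[c0[0]+dx,c0[1]+dy,y])
          if best is None or r.cost<best.cost: best=r
    return best.x,best.fun
E
python3 - <<'E'
from h import *
np.set_printoptions(precision=1,suppress=True)
for n in('top','side'):
    p=optics.get_image(n)
    r=finder.mark_of('red_dot',p)[0]['pixel']; print(n,'red',atz(p,r,138))
    t=finder.mark_of('selector_tip',p)[0]['pixel']; print('tip',atz(p,t,158))
    k=finder.mark_of('store_key_top',p); print('key',[(atz(p,x['pixel'],142),x['p']) for x in k])
    c0=np.array([590,118,138.]) 
    D=dots(p,c0);v,f=fitdots(D,c0);print(len(D),v,np.degrees(v[2]),f)
    x=atz(p,t,158);print('ptr angle world',np.degrees(np.arctan2(x[1]-v[1],x[0]-v[0])), 'q',105+np.degrees(v[2])-np.degrees(np.arctan2(x[1]-v[1],x[0]-v[0])), np.hypot(x[1]-v[1],x[0]-v[0]))
    o,_=ray(p,[320,200]);print('cam',o)
    for b,z in(('brass_weight_mid',97),('blue_block_mid',91),('counterweight_mid',92),('weight_stand_mid',113)):
        print(b,[(atz(p,q['pixel'],z),round(q['p'],2)) for q in finder.mark_of(b,p)[:2]])
s=robot.sense();print(Ro.from_quat(s['orientation']).as_matrix())
E
```

```text
top red [598.4  75.4 138. ]
tip [579.7 145.5 158. ]
key [(array([ 743.1, -128.3,  142. ]), 0.66)]
8 [581.5 115.1  -0.1] -7.2144271952592 [0.  0.2 0.2 0.3 0.2 0.3 0.1 0.2]
ptr angle world 93.34886652483989 q 4.436706279900903 30.447509488652432
cam [507.5  23.4 893.4]
brass_weight_mid [(array([ 389.4, -225.5,   97. ]), 0.92)]
blue_block_mid [(array([389.9, 135.3,  91. ]), 0.88)]
counterweight_mid [(array([ 749.4, -145.8,   92. ]), 0.62)]
weight_stand_mid [(array([761.7, 168.1, 113. ]), 0.93)]
side red [611.8  83.7 138. ]
tip [578.  146.7 158. ]
key [(array([ 504.7, -194.1,  142. ]), 0.47)]
8 [583.2 115.8  -0.1] -7.309209882363896 [0.7 1.7 0.8 0.6 0.3 0.2 0.2 0.2]
ptr angle world 99.66611280796839 q -1.9753226903322911 31.361249766538688
cam [ 171.8 -441.4  892.9]
brass_weight_mid [(array([ 383.6, -226.8,   97. ]), 0.68), (array([614.9, 162. ,  97. ]), 0.4)]
blue_block_mid [(array([391.9, 136. ,  91. ]), 0.61)]
counterweight_mid [(array([ 754.1, -149.9,   92. ]), 0.8)]
weight_stand_mid [(array([764.3, 168.5, 113. ]), 0.92)]
[[-0.   0.3  0.9]
 [-0.   0.9 -0.3]
 [-1.  -0.  -0. ]]
```

```bash
cat >> h.py <<'E'
import json,os
AX=np.array([582.3,115.5]);YAW=np.radians(-7.25)
def getc():
    if os.path.exists('c.json'): return json.load(open('c.json'))
    return [210.037,588.626,231.31,H0]
H0=None
def rows(c,poses,op=0.0):
    """c=[x,y,z,heading deg of tool y]; returns rows for apply_moves"""
    h=np.radians(c[3]);out=[]
    Y=np.array([np.cos(h),np.sin(h)]);Z=np.array([np.sin(h),-np.cos(h)])
    for q in poses:
        d=np.array(q[:2])-c[:2]
        out.append([op,[round(-(q[2]-c[2])/1000,4),round(float(d@Y)/1000,4),round(float(d@Z)/1000,4)],[round(-(q[3]-c[3]),1),0,0]])
    return out
def after(c,row):
    h=np.radians(c[3]);_,s,w=row
    Y=np.array([np.cos(h),np.sin(h)]);Z=np.array([np.sin(h),-np.cos(h)])
    p=np.array(c[:2])+1000*(s[1]*Y+s[2]*Z)
    return [p[0],p[1],c[2]-1000*s[0],c[3]-w[0]]
def push(phi,gap,r=30,z=153):
    a=np.radians(phi);p=AX+r*np.array([np.cos(a),np.sin(a)])+(17+gap)*np.array([-np.sin(a),np.cos(a)])
    return [p[0],p[1],z,phi]
def line(a,b,n): return [list(np.array(a)+(np.array(b)-a)*(i+1)/n) for i in range(n)]
def meas():
    s=robot.sense();M=Ro.from_quat(s['orientation']).as_matrix()
    return s,[*s['tool_pos'],np.degrees(np.arctan2(M[1,1],M[0,1]))],M
E
python3 - <<'E'
from h import *
np.set_printoptions(precision=4,suppress=True)
s,m,M=meas();print(m,M)
p=optics.get_image('side')
for px in((155,60),(222,100),(222,150),(157,195),(95,145)): print(px,atz(p,px,0),atz(p,px,150))
c=[210.037,588.626,231.31,round(m[3],2)]
a=[c[0],c[1],330,c[3]]
t=push(97.75,14,z=330);print(t)
P=line(a,t,14)
for x in rows(c,[[*c[:2],280,c[3]],a]+P): print(x)
E
```

```text
[np.float64(210.03651263367001), np.float64(588.6170645789618), np.float64(231.3011189707708), np.float64(70.3609043808872)] [[-0.      0.3361  0.9418]
 [-0.      0.9418 -0.3361]
 [-1.     -0.     -0.    ]]
(155, 60) [690.9103 953.9119   0.    ] [603.7054 719.5053 150.    ]
(222, 100) [731.1703 609.6761  -0.    ] [637.2019 433.1005 150.    ]
(222, 150) [598.8827 422.7752   0.    ] [527.1383 277.5986 150.    ]
(157, 195) [377.7152 401.0431   0.    ] [343.1265 259.5175 150.    ]
(95, 145) [345.0941 691.1512   0.    ] [315.9857 500.888  150.    ]
[np.float64(547.5376292727949), np.float64(141.04559808312106), 330, 97.75]
[0.0, [-0.0487, 0.0, 0.0], [np.float64(-0.0), 0, 0]]
[0.0, [-0.0987, 0.0, 0.0], [np.float64(-0.0), 0, 0]]
[0.0, [np.float64(-0.0987), -0.022, 0.0335], [np.float64(-2.0), 0, 0]]
[0.0, [np.float64(-0.0987), -0.044, 0.0669], [np.float64(-3.9), 0, 0]]
[0.0, [np.float64(-0.0987), -0.066, 0.1004], [np.float64(-5.9), 0, 0]]
[0.0, [np.float64(-0.0987), -0.088, 0.1338], [np.float64(-7.8), 0, 0]]
[0.0, [np.float64(-0.0987), -0.11, 0.1673], [np.float64(-9.8), 0, 0]]
[0.0, [np.float64(-0.0987), -0.132, 0.2007], [np.float64(-11.7), 0, 0]]
[0.0, [np.float64(-0.0987), -0.1541, 0.2342], [np.float64(-13.7), 0, 0]]
[0.0, [np.float64(-0.0987), -0.1761, 0.2676], [np.float64(-15.7), 0, 0]]
[0.0, [np.float64(-0.0987), -0.1981, 0.3011], [np.float64(-17.6), 0, 0]]
[0.0, [np.float64(-0.0987), -0.2201, 0.3345], [np.float64(-19.6), 0, 0]]
[0.0, [np.float64(-0.0987), -0.2421, 0.368], [np.float64(-21.5), 0, 0]]
[0.0, [np.float64(-0.0987), -0.2641, 0.4014], [np.float64(-23.5), 0, 0]]
[0.0, [np.float64(-0.0987), -0.2861, 0.4349], [np.float64(-25.4), 0, 0]]
[0.0, [np.float64(-0.0987), -0.3081, 0.4683], [np.float64(-27.4), 0, 0]]
```

Call:
apply_moves --targets '[[0.0, [-0.05, 0, 0], [0, 0, 0]], [0.0, [-0.1, 0, 0], [0, 0, 0]], [0.0, [-0.1, -0.022, 0.034], [-2, 0, 0]], [0.0, [-0.1, -0.05, 0.076], [-5, 0, 0]], [0.0, [-0.1, -0.08, 0.122], [-8, 0, 0]], [0.0, [-0.1, -0.11, 0.167], [-10, 0, 0]], [0.0, [-0.1, -0.14, 0.213], [-13, 0, 0]], [0.0, [-0.1, -0.17, 0.258], [-16, 0, 0]]]'

```text
t: 2.85
tool_pos: [396.8, 340.4, 331.6]
orientation: [0.022, 0.707, -0.022, 0.707]
contact_force: [0.3, 0.4, -0.4]
gripper_width: 0.006
```

Run:
```python
from h import *
s,m,M=meas();print(m,M[:,0],s['gripper_width'])
c=after([210.037,588.626,231.31,70.36],[0,[-.1,-.17,.258],[-16,0,0]]);print(c)
t=push(97.75,14,z=230);t0=t[:2]+[330,97.75]
for x in rows(c,line(c,t0,6)+[t[:2]+[280,97.75],t]): print(np.round(x[1],4),x[2][0])
```

```text
[np.float64(396.81889250555275), np.float64(340.36291102583414), np.float64(331.56105875257833), np.float64(86.46579582652028)] [ 7.09386067e-04  3.69217381e-04 -9.99999680e-01] 0.006196802063106523
[np.float64(395.8887841547064), np.float64(341.79991886894845), 331.31, 86.36]
[ 0.0002 -0.0318  0.0273] -1.9
[ 0.0004 -0.0636  0.0547] -3.8
[ 0.0007 -0.0954  0.082 ] -5.7
[ 0.0009 -0.1271  0.1094] -7.6
[ 0.0011 -0.1589  0.1367] -9.5
[ 0.0013 -0.1907  0.1641] -11.4
[ 0.0513 -0.1907  0.1641] -11.4
[ 0.1013 -0.1907  0.1641] -11.4
```

Call:
apply_moves --targets '[[0.0, [0.0, -0.032, 0.027], [-2, 0, 0]], [0.0, [0.0, -0.064, 0.055], [-4, 0, 0]], [0.0, [0.0, -0.095, 0.082], [-6, 0, 0]], [0.0, [0.0, -0.127, 0.109], [-8, 0, 0]], [0.0, [0.0, -0.159, 0.137], [-10, 0, 0]], [0.0, [0.0, -0.191, 0.164], [-11.4, 0, 0]], [0.0, [0.05, -0.191, 0.164], [-11.4, 0, 0]], [0.0, [0.1, -0.191, 0.164], [-11.4, 0, 0]]]'

```text
t: 3.85
tool_pos: [548.4, 140.0, 230.8]
orientation: [-0.047, 0.705, 0.047, 0.706]
contact_force: [-0.5, 0.7, -0.8]
gripper_width: 0.002
```

Run:
```python
from h import *
np.set_printoptions(precision=2,suppress=True)
c=after([395.89,341.8,331.31,86.36],[0,[.1,-.191,.164],[-11.4,0,0]]);print(c)
p=optics.get_image('wrist');save(p,'w1.png')
print('cam',ray(p,[320,200])[0])
c0=np.array([582,115.5,138]);D=dots(p,c0)
if len(D)>5:
  v,f=fitdots(D,c0);print(len(D),v[:2],np.degrees(v[2]),f)
for q,z in(('selector_tip',158),('selector_axis',158),('red_dot',138)): print(q,[(atz(p,d['pixel'],z),d['p'],d['pixel']) for d in finder.mark_of(q,p)[:2]])
s,m,M=meas();print(m,M[:,0])
```

```text
[np.float64(547.4330881340547), np.float64(140.7734036531631), 231.31, 97.76]
cam [476.37 131.15 373.36]
11 [580.46 117.15] -9.485187760930232 [4.1  6.69 3.14 8.   1.85 0.72 0.42 1.43]
selector_tip [(array([578.55, 145.97, 158.  ]), 0.94, [325.6, 245.9])]
selector_axis [(array([582.71, 113.95, 158.  ]), 0.92, [281.9, 245.7])]
red_dot [(array([608.51,  80.71, 138.  ]), 0.69, [241.5, 258.6])]
[np.float64(547.5610300220932), np.float64(140.8052012648774), np.float64(231.5172573314673), np.float64(97.76246249824652)] [-0. -0. -1.]
```

View pics/w1.png

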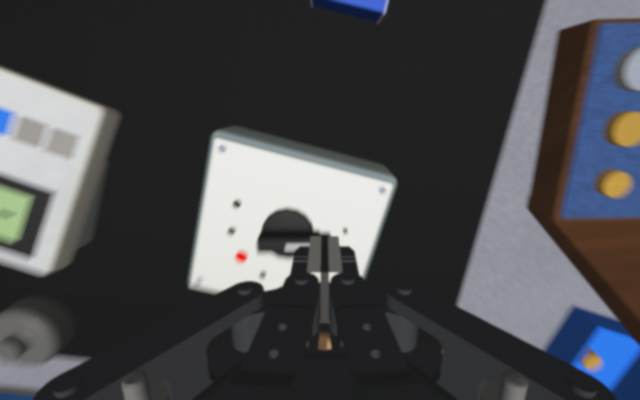

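Wrist view: the closed fingertips (323,250) stand just behind the pointer, and the pointer is clearly on step one (q≈0), so 5 clicks are needed. Descending.

Run:
```python
from h import *
c=[547.43,140.77,231.31,97.76]
for x in rows(c,[push(97.75,14,z=205),push(97.75,14,z=180),push(97.75,14),push(97.75,14),push(97.75,8),push(97.75,4)]): print(np.round(x[1],4),x[2][0])
```

```text
[0.0263 0.0003 0.0001] 0.0
[0.0513 0.0003 0.0001] 0.0
[0.0783 0.0003 0.0001] 0.0
[0.0783 0.0003 0.0001] 0.0
[0.0783 0.0003 0.0061] 0.0
[0.0783 0.0003 0.0101] 0.0
```

Call:
apply_moves --targets '[[0.0, [0.025, 0, 0], [0, 0, 0]], [0.0, [0.05, 0, 0], [0, 0, 0]], [0.0, [0.07, 0, 0], [0, 0, 0]], [0.0, [0.078, 0, 0], [0, 0, 0]], [0.0, [0.078, 0, 0], [0, 0, 0]], [0.0, [0.078, 0, 0.006], [0, 0, 0]], [0.0, [0.078, 0, 0.01], [0, 0, 0]], [0.0, [0.078, 0, 0.01], [0, 0, 0]]]'

```text
t: 5.05
tool_pos: [558.2, 142.2, 153.8]
orientation: [-0.048, 0.705, 0.048, 0.706]
contact_force: [1.0, -0.2, 0.3]
gripper_width: 0.0
```

```bash
cat > st.py <<'E'
import sys
from h import *
c=json.loads(sys.argv[1]);  # commanded now
# next poses: phi list
ph=json.loads(sys.argv[2])
s,m,M=meas();print('t',s['t'],'meas',np.round(m,2),'F',np.round(s['contact_force'],2))
if len(sys.argv)>3:
  for n in('top','side'):
    p=optics.get_image(n)
    r=finder.mark_of('selector_tip',p)[:1]
    for d in r:
        x=atz(p,d['pixel'],158);a=np.degrees(np.arctan2(x[1]-AX[1],x[0]-AX[0]));print(n,'tip',np.round(x,1),round(d['p'],2),'q deg',round(97.75-a,1),'r',round(np.hypot(*(x[:2]-AX)),1))
    if 'v' in sys.argv[3]: save(p,sys.argv[3]+n+'.png',None if n=='side' else (220,150,320,230),1 if n=='side' else 6)
for x in rows(c,[push(a,g) for a,g in ph]): print(np.round(x[1],4),x[2][0])
E
python3 - <<'E'
from h import *
c=after([547.43,140.77,231.31,97.76],[0,[.078,0,.01],[0,0,0]]);print(np.round(c,2).tolist())
E
python3 st.py '[557.34,139.43,153.31,97.76]' '[[97.75,1],[95,0],[91,0],[87,0],[83,0],[80,0]]' y
```

```text
[557.34, 142.12, 153.31, 97.76]
t 5.05 meas [558.24 142.17 153.84  97.76] F [ 0.99 -0.22  0.32]
side tip [582.6 140.6 158. ] 0.77 q deg 8.5 r 25.1
[0.0003 0.0029 0.0035] 0.0
[0.0003 0.0037 0.006 ] 2.8
[0.0003 0.0047 0.0081] 6.8
[0.0003 0.0056 0.0104] 10.8
[0.0003 0.0063 0.0127] 14.8
[0.0003 0.0067 0.0145] 17.8
```

```bash
python3 st.py '[557.34,142.12,153.31,97.76]' '[[97.75,2],[97,0],[94,0],[91,0],[88,0],[85,0],[82,0],[80,0]]'
```

```text
t 5.25 meas [557.1  142.12 153.29  97.76] F [-0.29  0.88 -0.18]
[0.0003 0.0003 0.0021] 0.0
[0.0003 0.0005 0.0045] 0.8
[0.0003 0.0013 0.0061] 3.8
[0.0003 0.002  0.0078] 6.8
[0.0003 0.0027 0.0095] 9.8
[0.0003 0.0033 0.0112] 12.8
[0.0003 0.0037 0.0129] 15.8
[0.0003 0.004  0.0141] 17.8
```

Push to ~88° first and check the contact.

Call:
apply_moves --targets '[[0.0, [0, 0, 0.002], [0, 0, 0]], [0.0, [0, 0.0005, 0.0045], [0.8, 0, 0]], [0.0, [0, 0.001, 0.006], [3.8, 0, 0]], [0.0, [0, 0.002, 0.008], [6.8, 0, 0]], [0.0, [0, 0.0027, 0.0095], [9.8, 0, 0]], [0.0, [0, 0.0027, 0.0095], [9.8, 0, 0]]]'

```text
t: 6.0
tool_pos: [562.2, 145.4, 152.8]
orientation: [0.012, 0.71, -0.013, 0.704]
contact_force: [-6.8, -2.5, 4.8]
gripper_width: 0.001
```

```bash
python3 - <<'E'
from h import *
c=after([557.34,142.12,153.31,97.76],[0,[0,.0027,.0095],[9.8,0,0]]);print(np.round(c,2).tolist())
E
python3 st.py '[566.39,143.52,153.31,87.96]' '[[85,0],[82,0],[80,0],[78,0]]' v1
```

```text
[566.39, 146.08, 153.31, 87.96]
t 6.0 meas [562.25 145.39 152.76  87.94] F [-6.83 -2.5   4.78]
top tip [578.  140.5 158. ] 0.63 q deg -2.1 r 25.4
side tip [587.1 142.4 158. ] 0.52 q deg 17.8 r 27.4
[0.0003 0.0034 0.0015] 3.0
[0.0003 0.0042 0.0031] 6.0
[0.0003 0.0046 0.0042] 8.0
[0.0003 0.0051 0.0053] 10.0
```

View pics/v1top.png

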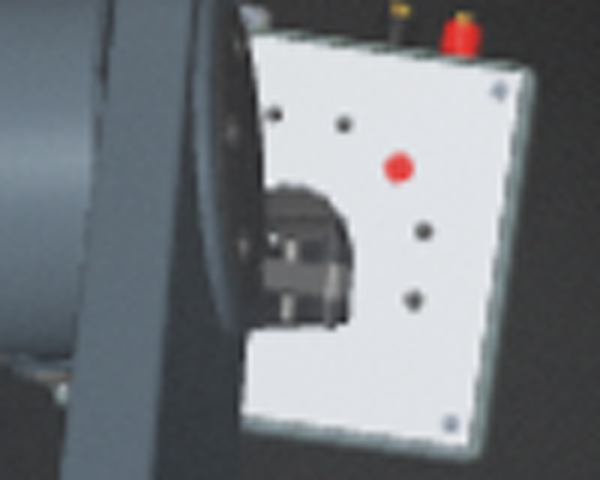

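Run:
```python
from h import *
p=optics.get_image('side');save(p,'s2.png',(220,120,360,225),5)
f=optics.get_image('wrist');save(f,'w2.png')
a=cv2.imread('pics/s2.png');b=cv2.imread('pics/w2.png')
cv2.imwrite('pics/s2w2.png',np.vstack([cv2.resize(a,(430,322)),cv2.resize(b[120:320,180:450],(430,278))]))
print(meas()[:2])
```

```text
({'t': 6.3, 'q': array([ 6.13495139e-02,  5.72586373e-01,  1.61235643e+00, -1.49126968e-03,
        9.66398314e-01, -1.47292717e+00]), 'joint_velocities': array([ 3.70017212e-05,  7.64603892e-05, -1.02234817e-03, -2.17751693e-04,
        2.20076256e-03, -1.34770635e-03]), 'joint_efforts': array([  0.42564045, -40.80978513, -17.39560783,   0.46092675,
        -2.00569108,  -0.06903776]), 'tool_pos': array([562.20664462, 145.37889708, 152.7582649 ]), 'orientation': array([ 0.011904  ,  0.7103871 , -0.01331419,  0.70358453]), 'contact_force': array([-7.77379076, -2.80357194,  5.19381875]), 'ft_torque': array([-0.50504111,  1.1235215 , -0.05807871]), 'gripper_width': -0.001593593216475633}, [np.float64(562.2066446228448), np.float64(145.37889707742667), np.float64(152.7582648952988), np.float64(87.95707024511862)])
```

View pics/s2w2.png

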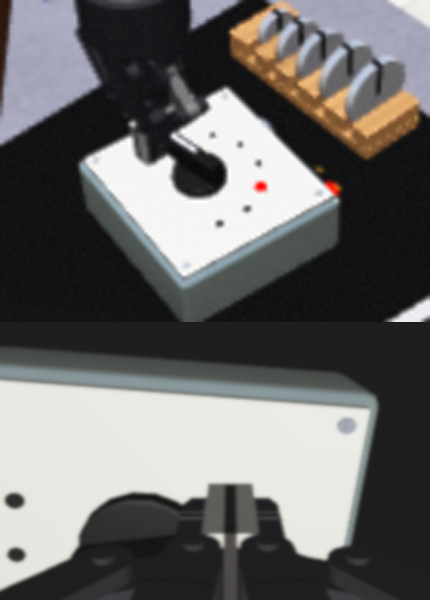

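```bash
python3 - <<'E'
from h import *
p=optics.get_image('side')
for a in(97.75,90,82,74):
    for r in(34,-20):
        x=proj(p,[AX[0]+r*np.cos(np.radians(a)),AX[1]+r*np.sin(np.radians(a)),168]);print(a,r,(x[0]-220)*430/140,(x[1]-120)*322/105)
for X in([562.2,145.4,152.8],[562.2+11,145.4,152.8]): 
    x=proj(p,X);print('tcp',(x[0]-220)*430/140,(x[1]-120)*322/105)
E
python3 - <<'E'
import cv2
a=cv2.imread('pics/s2.png')
cv2.imwrite('pics/s2b.png',cv2.resize(a[60:330,180:430],None,fx=2.2,fy=2.2,interpolation=cv2.INTER_CUBIC))
E
```

```text
97.75 34 160.77340846877982 130.03426441367856
97.75 -20 215.98933760534848 163.81931438417502
90 34 165.33373147947273 126.74645422435395
90 -20 213.30925802603556 165.84615630634264
82 34 170.58453020733447 123.82595162486578
82 -20 210.18702238174072 167.65819386748163
74 34 176.28831760304442 121.43689052220394
74 -20 206.76431517607358 169.14867238266157
tcp 149.45710328395046 157.53001822367352
tcp 161.03013177732512 150.08043475109667
```

View pics/s2b.png

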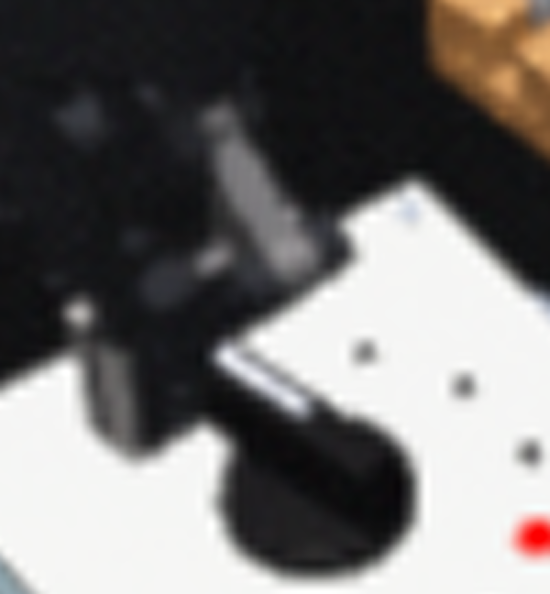

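The pointer is turned only ~3° and hasn't clicked yet. The finger is on its side correctly, so I'll continue gradually.

```bash
python3 st.py '[566.39,146.08,153.31,87.96]' '[[86,0],[84,0],[82,0],[80,0],[78,0],[76,0],[74,0],[72,0]]'
```

```text
t 6.35 meas [562.23 145.37 152.76  87.96] F [-7.42 -1.99  4.08]
[0.0003 0.0006 0.001 ] 2.0
[0.0003 0.0011 0.0021] 4.0
[0.0003 0.0016 0.0032] 6.0
[0.0003 0.0021 0.0043] 8.0
[0.0003 0.0025 0.0054] 10.0
[0.0003 0.0029 0.0066] 12.0
[0.0003 0.0032 0.0077] 14.0
[0.0003 0.0035 0.0089] 16.0
```

Call:
apply_moves --targets '[[0.0, [0, 0.0006, 0.001], [2, 0, 0]], [0.0, [0, 0.001, 0.002], [4, 0, 0]], [0.0, [0, 0.0016, 0.003], [6, 0, 0]], [0.0, [0, 0.002, 0.0042], [8, 0, 0]], [0.0, [0, 0.002, 0.0042], [8, 0, 0]]]'

```text
t: 6.98
tool_pos: [563.8, 147.4, 152.4]
orientation: [0.061, 0.71, -0.063, 0.699]
contact_force: [-10.4, -1.3, 6.8]
gripper_width: -0.002
```

```bash
python3 - <<'E'
from h import *
c=after([566.39,146.08,153.31,87.96],[0,[0,.002,.0042],[8,0,0]]);print(np.round(c,2).tolist())
E
python3 st.py '[570.66,147.93,153.31,79.96]' '[[76,0],[74,0],[72,0]]' y
```

```text
[570.66, 147.93, 153.31, 79.96]
t 6.975 meas [563.84 147.38 152.41  79.96] F [-10.37  -1.35   6.82]
top tip [576.5 145.2 158. ] 0.69 q deg -3.3 r 30.3
side tip [570.  132.4 158. ] 0.54 q deg -28.2 r 20.9
[0.0003 0.0012 0.0022] 4.0
[0.0003 0.0017 0.0033] 6.0
[0.0003 0.0022 0.0044] 8.0
```

Run:
```python
from h import *
np.set_printoptions(precision=3,suppress=True)
F=[];T=[]
for i in range(6):
    p=optics.get_image('side' if i<5 else 'wrist');s,m,M=meas();F.append(s['contact_force']);T.append(s['ft_torque'])
F=np.mean(F,0);T=np.mean(T,0);print(F,T)
r0=np.cross(F,T)/(F@F)
for L in(0,.14,.16,.18,.2,.22): 
    k=(-L-r0[2])/F[2];print(L,r0+k*F)
print(F/np.linalg.norm(F), (T@F)/np.linalg.norm(F))
save(p,'w3.png',(180,120,450,320),2.5)
```

```text
[-11.28   -1.927   6.551] [-0.364  1.795 -0.053]
0 [-0.275 -0.053  0.   ]
0.14 [-0.034 -0.011 -0.14 ]
0.16 [ 0.001 -0.005 -0.16 ]
0.18 [ 0.035  0.    -0.18 ]
0.2 [ 0.07   0.006 -0.2  ]
0.22 [ 0.104  0.012 -0.22 ]
[-0.855 -0.146  0.497] 0.02254792997387126
```

View pics/w3.png

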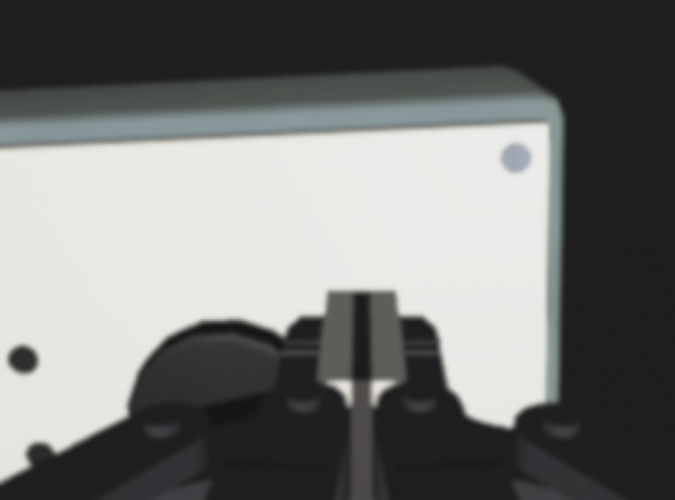

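Safe to command up to ~66° (next step is at 67.75°), so push on.

Call:
apply_moves --targets '[[0.0, [0, 0.0006, 0.0012], [2, 0, 0]], [0.0, [0, 0.0012, 0.0022], [4, 0, 0]], [0.0, [0, 0.0017, 0.0033], [6, 0, 0]], [0.0, [0, 0.0022, 0.0044], [8, 0, 0]], [0.0, [0, 0.0026, 0.0056], [10, 0, 0]], [0.0, [0, 0.0026, 0.0056], [10, 0, 0]]]'

```text
t: 8.22
tool_pos: [576.9, 149.5, 153.4]
orientation: [0.123, 0.696, -0.123, 0.696]
contact_force: [0.0, -0.7, 0.1]
gripper_width: -0.003
```

Run:
```python
from h import *
c=after([570.66,147.93,153.31,79.96],[0,[0,.0026,.0056],[10,0,0]]);print(np.round(c,2).tolist())
p=optics.get_image('side');save(p,'s3.png',(255,150,310,205),10);print(meas()[1],meas()[0]['contact_force'],meas()[0]['ft_torque'])
```

```text
[576.63, 149.51, 153.31, 69.96]
[np.float64(576.8283104083191), np.float64(149.47982542519676), np.float64(153.33371876989793), np.float64(69.95767682444178)] [ 0.41018777 -0.05478916  0.29889734] [ 0.00600143 -0.02468781  0.01144593]
```

View pics/s3.png

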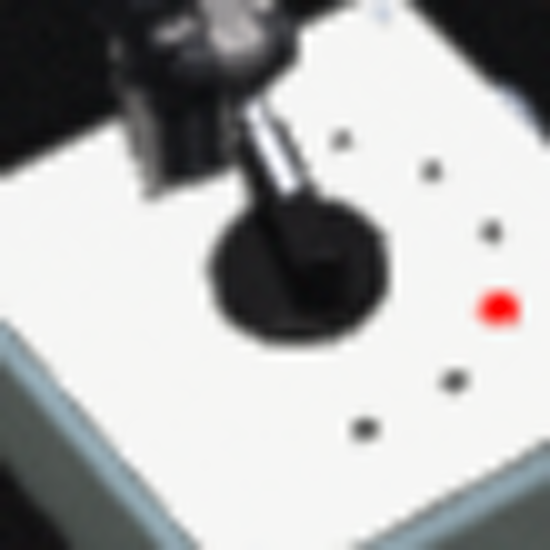

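Clicked: the pointer is now on step 2, aligned just left of the third dot (342,138), and the contact force is 0. Second click next.

```bash
cat > nx.py <<'E'
import sys
from h import *
c=json.loads(sys.argv[1]);r=json.loads(sys.argv[2]);c=np.round(after(c,[0,*r]),2).tolist() if r else c
print('c',c);s,m,M=meas();print('t',s['t'],np.round(m,2),'F',np.round(s['contact_force'],1))
p=optics.get_image('side')
for d in finder.mark_of('selector_tip',p)[:1]:
    x=atz(p,d['pixel'],158);print('tip r',np.hypot(*(x[:2]-AX)).round(1),'angle',np.degrees(np.arctan2(x[1]-AX[1],x[0]-AX[0])).round(1),d['p'])
if len(sys.argv)>4: save(p,sys.argv[4],(255,140,330,205),8)
for x in rows(c,[push(a,0) for a in json.loads(sys.argv[3])]): print(np.round(x[1],4),x[2][0])
E
python3 nx.py '[576.63,149.51,153.31,69.96]' '' '[66,61,56,52,48,45,42,40]'
```

```text
Traceback (most recent call last):
  File "nx.py", line 3, in <module>
    c=json.loads(sys.argv[1]);r=json.loads(sys.argv[2]);c=np.round(after(c,[0,*r]),2).tolist() if r else c
                                ~~~~~~~~~~^^^^^^^^^^^^^
json.decoder.JSONDecodeError: Expecting value: line 1 column 1 (char 0)
```

```bash
python3 nx.py '[576.63,149.51,153.31,69.96]' '[]' '[66,61,56,52,48,45,42,40]'
```

```text
c [576.63, 149.51, 153.31, 69.96]
t 8.275 [576.83 149.48 153.33  69.96] F [ 0.4 -0.1  0.3]
tip r 29.4 angle 75.7 0.78
[0.0003 0.0011 0.0021] 4.0
[0.0003 0.0023 0.0049] 9.0
[0.0003 0.0032 0.0077] 14.0
[0.0003 0.0038 0.0101] 18.0
[0.0003 0.0042 0.0124] 22.0
[0.0003 0.0044 0.0142] 25.0
[0.0003 0.0045 0.016 ] 28.0
[0.0003 0.0045 0.0172] 30.0
```

Call:
apply_moves --targets '[[0.0, [0, 0.001, 0.002], [4, 0, 0]], [0.0, [0, 0.0023, 0.005], [9, 0, 0]], [0.0, [0, 0.0032, 0.0077], [14, 0, 0]], [0.0, [0, 0.0038, 0.01], [18, 0, 0]], [0.0, [0, 0.0042, 0.0124], [22, 0, 0]], [0.0, [0, 0.0044, 0.0142], [25, 0, 0]], [0.0, [0, 0.0045, 0.016], [28, 0, 0]], [0.0, [0, 0.0045, 0.016], [28, 0, 0]]]'

```text
t: 9.38
tool_pos: [593.3, 148.2, 153.3]
orientation: [0.288, 0.646, -0.288, 0.646]
contact_force: [-0.0, -0.5, -1.3]
gripper_width: 0.002
```

```bash
python3 nx.py '[576.63,149.51,153.31,69.96]' '[[0,0.0045,0.016],[28,0,0]]' '[40,38,36,31,26,22,18,15,12,10]'
```

```text
c [593.2, 148.25, 153.31, 41.96]
t 9.375 [593.31 148.23 153.31  42.  ] F [-0.  -0.5 -1.3]
tip r 22.8 angle 23.5 0.83
[0.0003 0.0006 0.0011] 2.0
[0.0003 0.0011 0.0022] 4.0
[0.0003 0.0016 0.0033] 6.0
[0.0003 0.0027 0.0061] 11.0
[0.0003 0.0035 0.009 ] 16.0
[0.0003 0.004  0.0113] 20.0
[0.0003 0.0043 0.0137] 24.0
[0.0003 0.0044 0.0155] 27.0
[0.0003 0.0045 0.0173] 30.0
[0.0003 0.0044 0.0185] 32.0
```

Run:
```python
from h import *
p=optics.get_image('side');save(p,'s4.png',(255,140,330,205),8)
for a in(67.75,37.75,7.75,-22.25,-52.25):
    P=[proj(p,[AX[0]+r*np.cos(np.radians(a)),AX[1]+r*np.sin(np.radians(a)),168]) for r in(34,0)]
    print(a,[np.round([(x-255)*8,(y-140)*8]) for x,y in P])
```

```text
67.75 [array([191., 153.]), array([229., 234.])]
37.75 [array([253., 148.]), array([229., 234.])]
7.75 [array([309., 166.]), array([229., 234.])]
-22.25 [array([344., 202.]), array([229., 234.])]
-52.25 [array([349., 248.]), array([229., 234.])]
```

View pics/s4.png

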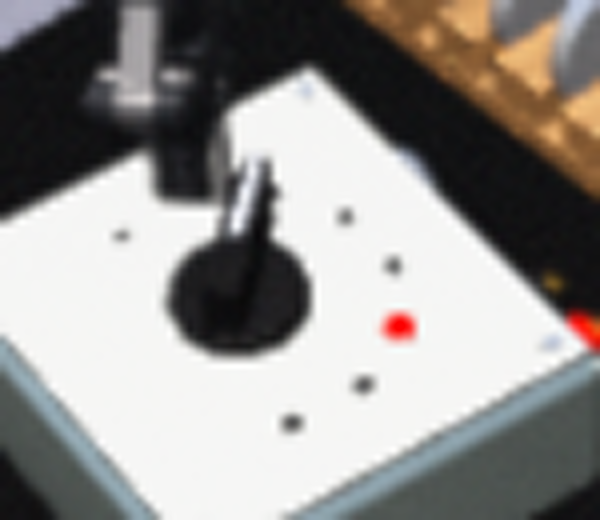

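Tip at (260,160) matches step 3 (predicted 253,148). Third click.

Call:
apply_moves --targets '[[0.0, [0, 0.001, 0.0022], [4, 0, 0]], [0.0, [0, 0.0022, 0.005], [9, 0, 0]], [0.0, [0, 0.0031, 0.0078], [14, 0, 0]], [0.0, [0, 0.0038, 0.0102], [18, 0, 0]], [0.0, [0, 0.0042, 0.0125], [22, 0, 0]], [0.0, [0, 0.0044, 0.0145], [25, 0, 0]], [0.0, [0, 0.0044, 0.0173], [30, 0, 0]], [0.0, [0, 0.0044, 0.0173], [30, 0, 0]]]'

```text
t: 10.52
tool_pos: [608.1, 138.3, 153.3]
orientation: [0.445, 0.55, -0.445, 0.55]
contact_force: [-0.3, 0.4, -0.6]
gripper_width: -0.005
```

```bash
python3 nx.py '[593.2,148.25,153.31,41.96]' '[[0,0.0044,0.0173],[30,0,0]]' '[8,3,-2,-7,-11,-14,-17,-18]' s5.png
```

```text
c [608.04, 138.33, 153.31, 11.96]
t 10.525 [608.07 138.33 153.34  12.05] F [-0.3  0.4 -0.6]
tip r 26.1 angle 15.0 0.6
[0.0003 0.0012 0.0021] 4.0
[0.0003 0.0024 0.0049] 9.0
[0.0003 0.0033 0.0077] 14.0
[0.0003 0.004  0.0107] 19.0
[0.0003 0.0043 0.013 ] 23.0
[0.0003 0.0045 0.0148] 26.0
[0.0003 0.0046 0.0167] 29.0
[0.0003 0.0046 0.0173] 30.0
```

Call:
apply_moves --targets '[[0.0, [0, 0.0012, 0.002], [4, 0, 0]], [0.0, [0, 0.0024, 0.005], [9, 0, 0]], [0.0, [0, 0.0033, 0.0077], [14, 0, 0]], [0.0, [0, 0.004, 0.0107], [19, 0, 0]], [0.0, [0, 0.0043, 0.013], [23, 0, 0]], [0.0, [0, 0.0045, 0.0148], [26, 0, 0]], [0.0, [0, 0.0046, 0.0173], [30, 0, 0]], [0.0, [0, 0.0046, 0.0173], [30, 0, 0]]]'

```text
t: 11.62
tool_pos: [616.1, 122.2, 153.3]
orientation: [-0.572, -0.416, 0.572, -0.416]
contact_force: [0.9, 0.0, 0.6]
gripper_width: -0.001
```

```bash
python3 nx.py '[608.04,138.33,153.31,11.96]' '[[0,0.0046,0.0173],[30,0,0]]' '[-22,-27,-32,-36,-40,-43,-46,-48]' s6.png
python3 - <<'E'
import cv2,numpy as np
cv2.imwrite('pics/s56.png',np.hstack([cv2.resize(cv2.imread('pics/'+n),(400,347)) for n in('s5.png','s6.png')]))
E
```

```text
c [616.13, 122.36, 153.31, -18.04]
t 11.625 [616.12 122.19 153.28 -17.95] F [0.9 0.  0.6]
tip r 30.1 angle -44.2 0.79
[0.0003 0.0011 0.0021] 4.0
[0.0003 0.0022 0.0049] 9.0
[0.0003 0.0032 0.0077] 14.0
[0.0003 0.0037 0.0101] 18.0
[0.0003 0.0041 0.0125] 22.0
[0.0003 0.0043 0.0142] 25.0
[0.0003 0.0044 0.016 ] 28.0
[0.0003 0.0044 0.0173] 30.0
```

View pics/s56.png

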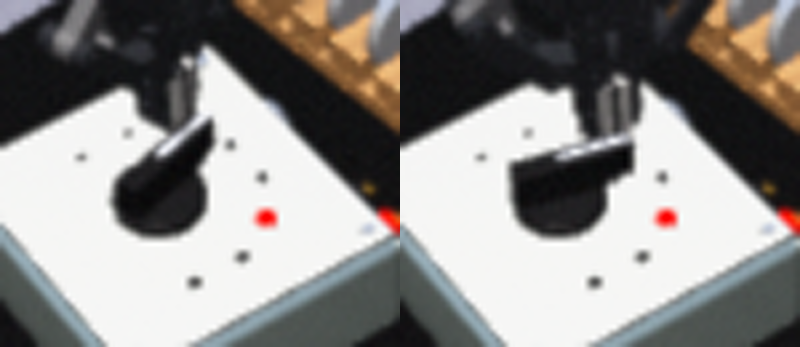

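Left shows step 4 and right shows step 5 (tip ≈ (345,210) at full scale, predicted (344,202)). One last click, to −46° at most, a bit slower.

Call:
apply_moves --targets '[[0.0, [0, 0.001, 0.002], [4, 0, 0]], [0.0, [0, 0.0022, 0.005], [9, 0, 0]], [0.0, [0, 0.0032, 0.0077], [14, 0, 0]], [0.0, [0, 0.0037, 0.01], [18, 0, 0]], [0.0, [0, 0.0041, 0.0125], [22, 0, 0]], [0.0, [0, 0.0043, 0.0142], [25, 0, 0]], [0.0, [0, 0.0044, 0.016], [28, 0, 0]], [0.0, [0, 0.0044, 0.016], [28, 0, 0]]]'

```text
t: 12.72
tool_pos: [615.3, 105.7, 153.3]
orientation: [-0.655, -0.265, 0.656, -0.265]
contact_force: [1.5, 0.4, 0.0]
gripper_width: -0.002
```

```bash
python3 nx.py '[616.13,122.36,153.31,-18.04]' '[[0,0.0044,0.016],[28,0,0]]' '[-48]' s7.png
```

```text
c [615.36, 105.78, 153.31, -46.04]
t 12.725 [615.28 105.7  153.29 -45.96] F [1.5 0.4 0. ]
tip r 23.8 angle -24.1 0.54
[0.0003 0.0006 0.0011] 2.0
```

View pics/s7.png

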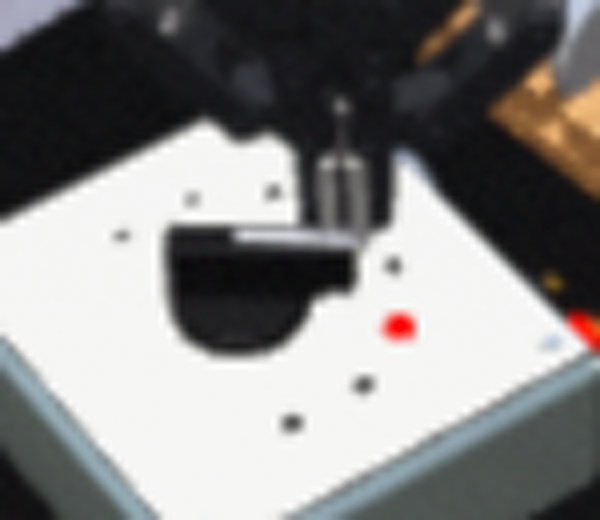

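Pointer reads about −47°, past half-way. I'll nudge to −50° for certainty, then back off and rise.

Run:
```python
from h import *
c=[615.36,105.78,153.31,-46.04]
for x in rows(c,[push(-50,0),push(-50,0),push(-50,8),push(-50,20),push(-50,20,z=200),push(-50,20,z=250)]): print(np.round(x[1],4),x[2][0])
```

```text
[0.0003 0.0012 0.0022] 4.0
[0.0003 0.0012 0.0022] 4.0
[ 0.0003  0.0017 -0.0058] 4.0
[ 0.0003  0.0025 -0.0178] 4.0
[-0.0467  0.0025 -0.0178] 4.0
[-0.0967  0.0025 -0.0178] 4.0
```

Call:
apply_moves --targets '[[0.0, [0, 0.001, 0.002], [4, 0, 0]], [0.0, [0, 0.001, 0.002], [4, 0, 0]], [0.0, [0, 0.0017, -0.006], [4, 0, 0]], [0.0, [0, 0.0025, -0.018], [4, 0, 0]], [0.0, [0, 0.0025, -0.018], [4, 0, 0]], [0.0, [-0.03, 0.0025, -0.018], [4, 0, 0]], [0.0, [-0.08, 0.0025, -0.018], [4, 0, 0]], [0.0, [-0.13, 0.0025, -0.018], [4, 0, 0]]]'

```text
t: 13.82
tool_pos: [629.7, 116.6, 284.2]
orientation: [-0.664, -0.242, 0.665, -0.242]
contact_force: [0.4, 0.0, -0.7]
gripper_width: 0.003
```

```bash
python3 nx.py '[615.36,105.78,153.31,-46.04]' '[[-0.13,0.0025,-0.018],[4,0,0]]' '[]'
python3 - <<'E'
from h import *
np.set_printoptions(precision=1,suppress=True)
P={n:optics.get_image(n) for n in('side','wrist')}
for n in P:
  for q in('selector_tip','selector_axis'): print(n,q,[(atz(P[n],d['pixel'],158),d['p']) for d in finder.mark_of(q,P[n])[:1]])
p=P['side']
k=finder.mark_of('store_key_top',p);print('key',[(atz(p,x['pixel'],142),x['pixel'],x['p']) for x in k])
E
```

```text
c [630.05, 116.48, 283.31, -50.04]
t 13.825 [629.67 116.6  284.21 -50.01] F [ 0.4  0.  -0.7]
tip r 31.7 angle -59.8 0.56
side selector_tip [(array([597.8,  88.9, 158. ]), 0.84)]
side selector_axis [(array([584. , 124.3, 158. ]), 0.63)]
wrist selector_tip [(array([599. ,  91.8, 158. ]), 0.64)]
wrist selector_axis [(array([580.1, 114.4, 158. ]), 0.78)]
key [(array([ 506.4, -194.8,  142. ]), [360.9, 286.8], 0.71)]
```

```bash
cat > key.py <<'E'
from h import *
np.set_printoptions(precision=1,suppress=True)
def green(p):
    h=cv2.cvtColor(p['image'],cv2.COLOR_RGB2HSV);m=cv2.inRange(h,(55,150,60),(75,255,255))
    n,l,st,ce=cv2.connectedComponentsWithStats(m)
    i=1+np.argsort(-st[1:,4])[:2];return [(ce[j],st[j]) for j in i]
import sys
P={n:optics.get_image(n) for n in('side','top','wrist')}
G={}
for n in P:
    g=green(P[n]);print(n,g)
    if g:G[n]=g[0][0]
for a,b in(('side','top'),('side','wrist'),('top','wrist')):
    if a in G and b in G: print(a,b,tri(P[a],G[a],P[b],G[b]))
for n in G: print(n,atz(P[n],G[n],130),atz(P[n],G[n],150))
E
python3 key.py
```

```text
side [(array([361.9, 289.4]), array([356, 284,  12,  12, 111], dtype=int32))]
top [(array([417.9, 229. ]), array([413, 224,  11,  11,  91], dtype=int32))]
wrist []
side top (array([ 507.6, -196.8,  132.8]), np.float64(0.39372413011818436))
side [ 509.1 -196.   130. ] [ 500.2 -202.4  150. ]
top [ 507.5 -197.5  130. ] [ 507.5 -191.7  150. ]
```

Run:
```python
from h import *
c=[630.05,116.48,283.31,-50.04]
t=[507.6,-196.8,250,-20]
for x in rows(c,line(c,t,8)): print(np.round(x[1],3).tolist(),x[2][0])
```

```text
[0.004, 0.02, 0.037] -3.8
[0.008, 0.04, 0.074] -7.5
[0.012, 0.061, 0.111] -11.3
[0.017, 0.081, 0.148] -15.0
[0.021, 0.101, 0.184] -18.8
[0.025, 0.121, 0.221] -22.5
[0.029, 0.141, 0.258] -26.3
[0.033, 0.162, 0.295] -30.0
```

Call:
apply_moves --targets '[[0.0, [0.0, 0.02, 0.037], [-4, 0, 0]], [0.0, [0.0, 0.04, 0.074], [-8, 0, 0]], [0.0, [0.01, 0.061, 0.111], [-11, 0, 0]], [0.0, [0.017, 0.081, 0.148], [-15, 0, 0]], [0.0, [0.021, 0.101, 0.184], [-19, 0, 0]], [0.0, [0.025, 0.121, 0.221], [-23, 0, 0]], [0.0, [0.029, 0.141, 0.258], [-26, 0, 0]], [0.0, [0.033, 0.162, 0.295], [-30, 0, 0]]]'

```text
t: 15.42
tool_pos: [507.4, -198.4, 250.0]
orientation: [-0.579, -0.406, 0.579, -0.406]
contact_force: [0.1, 0.5, 0.4]
gripper_width: 0.002
```

```bash
python3 - <<'E'
from h import *
np.set_printoptions(precision=1,suppress=True)
c=after([630.05,116.48,283.31,-50.04],[0,[.033,.162,.295],[-30,0,0]]);print(np.round(c,2).tolist())
p=optics.get_image('top')
D=dots(p,np.array([582,115.5,138]));
for n in('top','side'):
  p=optics.get_image(n)
  for d in finder.mark_of('selector_tip',p)[:1]:
    x=atz(p,d['pixel'],158);print(n,'tip',x,d['p'],np.degrees(np.arctan2(x[1]-AX[1],x[0]-AX[0])))
  save(p,'f_'+n+'.png',(240,160,320,225) if n=='top' else (255,140,330,205),5)
a=cv2.imread('pics/f_top.png');b=cv2.imread('pics/f_side.png');h=min(a.shape[0],b.shape[0])
cv2.imwrite('pics/f.png',np.hstack([a[:h],b[:h]]))
E
python3 key.py
```

```text
[507.98, -197.16, 250.31, -20.04]
top tip [597.2  96.  158. ] 0.94 -52.49324892589425
side tip [598.5  88.7 158. ] 0.74 -58.86923868834854
side [(array([361.9, 289.4]), array([356, 284,  12,  12, 111], dtype=int32))]
top [(array([417.9, 229. ]), array([413, 224,  11,  11,  91], dtype=int32))]
wrist [(array([323.9, 189.8]), array([312, 178,  25,  25, 491], dtype=int32))]
side top (array([ 507.6, -196.8,  132.8]), np.float64(0.39372413011818436))
side wrist (array([ 507.8, -196.1,  131.7]), np.float64(1.2201877337080331))
top wrist (array([ 507.6, -195. ,  136.6]), np.float64(1.1338688727296145))
side [ 509.1 -196.   130. ] [ 500.2 -202.4  150. ]
top [ 507.5 -197.5  130. ] [ 507.5 -191.7  150. ]
wrist [ 507.2 -196.2  130. ] [ 509.1 -191.   150. ]
```

View pics/f.png

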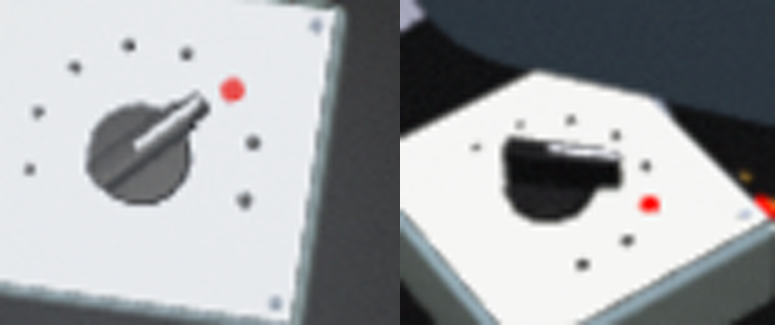

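The pointer lies on the red dot (top view: line to (232,90), angle −52.5°, nominal −52.25°). Now the key: descend to z≈145, then press by force.

Call:
apply_moves --targets '[[0.0, [0.04, 0, 0], [0, 0, 0]], [0.0, [0.07, 0, 0], [0, 0, 0]], [0.0, [0.09, 0, 0], [0, 0, 0]], [0.0, [0.1, 0, 0], [0, 0, 0]], [0.0, [0.105, 0, 0], [0, 0, 0]], [0.0, [0.105, 0, 0], [0, 0, 0]]]'

```text
t: 16.58
tool_pos: [508.3, -197.1, 145.6]
orientation: [0.579, 0.405, -0.579, 0.406]
contact_force: [-0.3, -0.4, -0.5]
gripper_width: -0.001
```

Call:
apply_moves --targets '[[0.0, [0.003, 0, 0], [0, 0, 0]], [0.0, [0.006, 0, 0], [0, 0, 0]], [0.0, [0.009, 0, 0], [0, 0, 0]], [0.0, [0.009, 0, 0], [0, 0, 0]]]'

```text
t: 17.08
tool_pos: [508.0, -197.2, 136.3]
orientation: [0.579, 0.405, -0.579, 0.405]
contact_force: [-0.7, 0.6, 2.0]
gripper_width: -0.002
```

Contact begins around z≈137. Pressing on.

Call:
apply_moves --targets '[[0.0, [0.002, 0, 0], [0, 0, 0]], [0.0, [0.004, 0, 0], [0, 0, 0]], [0.0, [0.006, 0, 0], [0, 0, 0]], [0.0, [0.006, 0, 0], [0, 0, 0]]]'

```text
t: 17.58
tool_pos: [508.9, -197.5, 130.7]
orientation: [0.58, 0.405, -0.579, 0.406]
contact_force: [2.1, 0.9, 4.4]
gripper_width: 0.002
```

Call:
apply_moves --targets '[[0.0, [0.001, 0, 0], [0, 0, 0]], [0.0, [0.002, 0, 0], [0, 0, 0]], [0.0, [0.002, 0, 0], [0, 0, 0]]]'

```text
t: 17.95
tool_pos: [509.2, -197.6, 129.9]
orientation: [0.58, 0.404, -0.579, 0.406]
contact_force: [0.9, 1.3, 11.3]
gripper_width: 0.0
```

Force jumped from 5 N to 11 N, so the key is at its stop. One more millimetre, a short hold, then lift.

Call:
apply_moves --targets '[[0.0, [0.001, 0, 0], [0, 0, 0]], [0.0, [0.001, 0, 0], [0, 0, 0]]]'

```text
t: 18.2
tool_pos: [509.3, -197.6, 129.8]
orientation: [0.58, 0.404, -0.579, 0.407]
contact_force: [0.6, 1.5, 16.8]
gripper_width: -0.003
```

Call:
apply_moves --targets '[[0.0, [-0.005, 0, 0], [0, 0, 0]], [0.0, [-0.015, 0, 0], [0, 0, 0]], [0.0, [-0.04, 0, 0], [0, 0, 0]], [0.0, [-0.09, 0, 0], [0, 0, 0]], [0.0, [-0.14, 0, 0], [0, 0, 0]], [0.0, [-0.14, 0, 0], [0, 0, 0]]]'

```text
t: 18.95
tool_pos: [509.4, -198.2, 271.1]
orientation: [0.58, 0.403, -0.578, 0.408]
contact_force: [-0.2, -0.4, 0.4]
gripper_width: -0.003
```

```bash
python3 key.py
python3 - <<'E'
from h import *
np.set_printoptions(precision=1,suppress=True)
p=optics.get_image('top')
d=finder.mark_of('selector_tip',p)[0];x=atz(p,d['pixel'],158);print('tip',x,d['p'],np.degrees(np.arctan2(x[1]-AX[1],x[0]-AX[0])))
a=cv2.imread('pics/top1.png')[...,::-1].astype(int)
for n,(u,v) in dict(stand=(245,109),brass=(428,287),blue=(257,283),cw=(386,115)).items():
    w=np.s_[max(0,v-15):v+15,u-35:u+35];print(n,'diff',np.abs(a[w]-p['image'][w].astype(int)).mean())
print(meas()[0]['contact_force'],meas()[1])
E
```

```text
side [(array([361.9, 289.4]), array([356, 284,  12,  12, 111], dtype=int32))]
top [(array([417.9, 228.9]), array([413, 224,  11,  11,  90], dtype=int32))]
wrist [(array([324.9, 183.8]), array([314, 172,  23,  24, 428], dtype=int32))]
side top (array([ 507.7, -196.8,  132.8]), np.float64(0.2891996439967353))
side wrist (array([ 507.7, -196. ,  131.7]), np.float64(1.5021567063019805))
top wrist (array([ 507.8, -193.4,  142.6]), np.float64(1.0589474304318789))
side [ 509.1 -196.   130. ] [ 500.2 -202.4  150. ]
top [ 507.6 -197.5  130. ] [ 507.6 -191.7  150. ]
wrist [ 507.  -195.9  130. ] [ 508.7 -191.1  150. ]
tip [594.1  92.  158. ] 0.73 -63.38632492129289
stand diff 12.361587301587301
brass diff 10.786031746031746
blue diff 7.530952380952381
cw diff 6.057777777777778
[-0.1 -0.3 -0.5] [np.float64(506.63687970968897), np.float64(-196.43740939959372), np.float64(265.3835963419085), np.float64(-20.048239507029855)]
```

The tip reading of −63° is odd, so I'll compare directly with the earlier picture and check the bystanders by image registration.

Run:
```python
from h import *
np.set_printoptions(precision=2,suppress=True)
p=optics.get_image('top');im=p['image']
old=cv2.resize(cv2.imread('pics/f_top.png')[...,::-1],(80,65),interpolation=cv2.INTER_AREA).astype(int)
print('knob diff',np.abs(old-im[160:225,240:320]).mean())
for i in range(2):
  for n in('top','side'):
    q=optics.get_image(n)
    for d in finder.mark_of('selector_tip',q)[:1]:
      x=atz(q,d['pixel'],158);print(n,x,round(d['p'],2),np.degrees(np.arctan2(x[1]-AX[1],x[0]-AX[0])))
a=cv2.cvtColor(cv2.imread('pics/top1.png'),cv2.COLOR_BGR2GRAY).astype(np.float32);b=cv2.cvtColor(im,cv2.COLOR_RGB2GRAY).astype(np.float32)
for n,(u,v) in dict(stand=(245,109),brass=(428,287),blue=(257,283),cw=(386,115)).items():
    t=a[v-16:v+16,u-38:u+38];r=cv2.matchTemplate(b[v-26:v+26,u-48:u+48],t,cv2.TM_CCOEFF_NORMED);_,m,_,l=cv2.minMaxLoc(r);print(n,np.array(l)-10,round(m,3))
```

```text
knob diff 1.3457051282051282
top [605.11  95.03 158.  ] 0.74 -41.90654574787554
side [602.43  95.86 158.  ] 0.68 -44.29020127629864
top [606.25  98.85 158.  ] 0.75 -34.81208845298043
side [597.87  84.28 158.  ] 0.73 -63.48890756250416
stand [0 0] 0.999
brass [0 0] 0.691
blue [0 0] 0.996
cw [0 0] 0.998
```

The knob picture is unchanged (difference 1.3 grey levels), so the tip readings are just network scatter. All bystanders show zero shift. Handing in.

```bash
python3 -c "
from rig import robot
print(robot.finish_job())"
```

```text
the job is handed in; nothing more can be done
None
```

The job is handed in. The selector sits on the red-dot step and the green key was pressed fully down and let go, but the hand-in reports no verdict.

- **Selector:** it started on the first step. I pushed it round five clicks with the closed fingertips, one at a time, never commanding the finger past the next step. After the last click, the top picture showed the pointer on the red dot at −52.5° (it should be −52.25°).
- **Key:** with the selector there, I pressed straight down. The force jumped from about 5 N to 11 N and then 17 N at the stop, after about 7 mm of travel. I then lifted 140 mm clear, and the key's picture was back where it started.
- **Last checks:**
  - The knob picture was unchanged after the press, and the force on the tool was about zero.
  - The stand, block and counterweight showed no shift, with match scores of at least 0.996.
- **Disagreements:**
  - The trained network's later readings of the pointer tip scattered from −35° to −63°. I trusted the unchanged picture instead.
  - The brass weight also showed no shift, but its match was poor (0.69). I put that down to the arm partly covering it or its shadow, and did not confirm it.

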